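Put the springs back on their rods and shut the case

ROBOT

A 7-joint arm with a two-finger parallel gripper is mounted at the origin on the work surface. World frame = base frame: x ahead of the robot, y to its left, z up, the work surface at z = 0. Lengths are in m, angles in rad, forces in N, time in s.
With the tool pointing down it reaches from about 0.4 to 0.85 m from the base axis. Payload 10.4 kg.
Tool frame: the origin (TCP) lies midway between the tips of the shut fingers; the grasp point (between the pads) lies 19 mm behind it; z points along the fingers, y is the line along which they close (so a half turn about z gives the same grasp; the last joint's range is limited). The gripper opens to 85 mm and grips with 20 to 120 N. Pads are 22 mm wide; open, the fingers measure 114 mm over their backs; the gripper's body (76 mm by 85 mm) begins 54 mm behind the grasp point. The pads swing forward as they close: fully open they stand 13 mm farther back than shut.
Start: joints at [1.255, 0.332, -0.065, 1.46, 0.022, 1.35, -0.088], TCP at [0.18, -0.598, 0.231] pointing down, gripper open.
Joint ranges: [-2.6, 2.6], [-0.5, 2.12], [-1.47, 1.34], [0.16, 2.42], [-1.27, 4.41], [0.06, 2.06], [-2.6, 2.6]. Speed limits (rad/s): [2.22, 2.22, 2.79, 2.79, 3.14, 3.14, 3.14].

INTERFACE

Orientations are given as a unit quaternion [x, y, z, w].
In Python, from workcell import get_obs, camera, camera_params, hand_in gives the robot as it stands.
- The arm moves only by the tool carry_out, never from a script. Its argument "commands" is a list that holds one entry, the list of rows, each a list of 6 numbers: the shift along the tool's x, y, z in units of 40 mm (1.0 is 40 mm), then the turn, a rotation vector about the tool's x, y, z in units of 6 degrees (1.0 is 6 degrees). In form: [[[x, y, z, ax, ay, az], ...]]. A call has 1 to 20 rows; each row shifts and turns the commanded pose from where the row before left it, along the tool's axes as they then stand; what a row does not reach is not made up. A row lasts 1/12 s, in which the tool goes at most 41.7 mm and 7.16 degrees, less where a joint would pass 70% of its speed; a pose out of reach is approached as far as the arm can. A call is refused whole if a number of a shift passes 1 or a number of a turn 1, either way. A call with a gripper value outside its range is refused whole. "hand" is the closure, from -1 (fully open) to 1 (shut), set as the call begins (left out, the last holds). The fingers move at their own pace and stop on an object; "force" is the grip in N (left out, the last holds). Time passes only in rows, so rows that do not move let the fingers close. It gives the time, the measured TCP pose, the force, the opening and the grip force at its end, in the units of the state.
- get_obs(): the state, without advancing time (a new reading comes with each control period).
- camera(name): name is "side" or "top" or "wrist"; returns the picture (480x640x3 uint8, red, green, blue); there is no depth.
- camera_params(name): a dict with "mtx" (3x3 intrinsics, pixels), "k1" (the pictures are not rectified: a ray, as slopes to the right and down, at radius r is drawn at 1 + k1 r^2 times it, then the intrinsics apply), "R" (3x3) and "t" (3): a world point X has camera coordinates R X + t. Camera axes: x right, y down, z forward; pixel columns grow to the right and rows downward; lengths in m; the calibration is good to about 2 mm. A picture is of the moment at which its call begins: read the wrist's pose just before it. camera_params takes no time and is no camera call; for the wrist camera it gives the pose at the moment of the call.
- hand_in(): hands the job in; it is judged then, once.
The state is a dict: "clock": time; "joint_pos": joint angles; "joint_velocities": joint speeds; "tau": joint torques, N m; "position": TCP position; "ee_rot": TCP orientation; "ft_force": force on the tool from outside, world axes, zero at the start; "torque": the same for the moment, N m; "grip_width": opening from 0.0 (shut) to 1.0 (fully open); "grasp_force": force on a finger pad.
Only numpy, scipy, OpenCV 4.12 (cv2) and the standard library are available. Lean on these libraries where they do the work, as an engineer would, in place of code of your own. Each camera call takes 0.05 s, during which the arm holds its last target. There are 200 camera calls.

TASK

Thread every loose compression spring standing on the counter over a rod in the open blue case, wide springs on thick rods and narrow ones on thin rods, one to a rod, each pushed fully down to the floor of the case; if the coils snag on a rod end, twist the spring a little. Once all of them are home, lower the lid gently until it is fully shut. Leave the other things on the counter where they are.

Things in the scene. Friction and masses are not known exactly. Their poses are not given: they have to be found in the camera images.
- case: blue painted steel spring case, an open box fixed to the counter, 260 (its x) x 200 (its y) x 66 mm high, walls and floor 5 mm thick; origin under the centre of its underside, on the counter. Six upright rods stand on its floor in two rows of three (rods 75 mm apart along the case's x, rows 70 mm apart along its y); which rod is thick and which thin varies. Its lid is hinged along its top +y edge
- lid (a joint): hinge of the case's lid in rad: 0 is fully shut, flat on the box; it starts about 1.75 to 1.95 open, leaning back past upright on the case's +y side. The hinge is stiff and the lid stays where it is left; shutting it takes about 2 to 6 N at its free edge
- lid_hinge (a point): the middle of the lid's hinge line, on the top +y edge of the case, 66 mm above the counter; its axes turn with the lid: the x axis runs along the hinge, the -y axis points from the hinge across the lid to its free edge (shut: across the box). The lid is a plate 260 x 200 mm and 6 mm thick; seen from this point it spans z = +1 to +7 mm, and its outer (top) face is the +z side
- lid_tab (a point): centre of the outstanding part of the black grip tab in the middle of the lid's free edge, 217 mm from the hinge line; the tab is 60 mm wide, 10 mm thick and stands 30 mm out past the lid's edge in the plane of the lid (axes as for the hinge point)
- spring_w1: wide dark steel compression spring, rigid to handle, 40 mm long, 44 mm outside and 36 mm inside the coils, wire 4 mm, flat closed ends, 70 g or so; stands upright on the counter at the start; origin at its middle on its axis, z along the axis (either end may be up). May be absent
- spring_n1: narrow dark steel compression spring, rigid to handle, 40 mm long, 32 mm outside and 24 mm inside the coils, wire 4 mm, flat closed ends, 50 g or so; stands upright on the counter at the start; origin at its middle on its axis, z along the axis (either end may be up). May be absent
- spring_w2: wide dark steel compression spring, rigid to handle, 40 mm long, 44 mm outside and 36 mm inside the coils, wire 4 mm, flat closed ends, 70 g or so; stands upright on the counter at the start; origin at its middle on its axis, z along the axis (either end may be up). May be absent
- spring_n2: narrow dark steel compression spring, rigid to handle, 40 mm long, 32 mm outside and 24 mm inside the coils, wire 4 mm, flat closed ends, 50 g or so; stands upright on the counter at the start; origin at its middle on its axis, z along the axis (either end may be up). May be absent
- spring_w3: wide dark steel compression spring, rigid to handle, 40 mm long, 44 mm outside and 36 mm inside the coils, wire 4 mm, flat closed ends, 70 g or so; stands upright on the counter at the start; origin at its middle on its axis, z along the axis (either end may be up). May be absent
- spring_n3: narrow dark steel compression spring, rigid to handle, 40 mm long, 32 mm outside and 24 mm inside the coils, wire 4 mm, flat closed ends, 50 g or so; stands upright on the counter at the start; origin at its middle on its axis, z along the axis (either end may be up). May be absent
- rod_w1: thick upright steel rod fixed in the case, 29 mm in diameter, 46 mm tall, its top 12 mm tapering to 19 mm; for a wide spring. Origin at its foot, on the case's inner floor; a spring that is home has its middle 20 mm above this point
- rod_n1: thin upright steel rod fixed in the case, 18 mm in diameter, 46 mm tall, its top 12 mm tapering to 8 mm; for a narrow spring. Origin at its foot, on the case's inner floor; a spring that is home has its middle 20 mm above this point
- rod_w2: thick upright steel rod fixed in the case, 29 mm in diameter, 46 mm tall, its top 12 mm tapering to 19 mm; for a wide spring. Origin at its foot, on the case's inner floor; a spring that is home has its middle 20 mm above this point
- rod_n2: thin upright steel rod fixed in the case, 18 mm in diameter, 46 mm tall, its top 12 mm tapering to 8 mm; for a narrow spring. Origin at its foot, on the case's inner floor; a spring that is home has its middle 20 mm above this point
- rod_w3: thick upright steel rod fixed in the case, 29 mm in diameter, 46 mm tall, its top 12 mm tapering to 19 mm; for a wide spring. Origin at its foot, on the case's inner floor; a spring that is home has its middle 20 mm above this point
- rod_n3: thin upright steel rod fixed in the case, 18 mm in diameter, 46 mm tall, its top 12 mm tapering to 8 mm; for a narrow spring. Origin at its foot, on the case's inner floor; a spring that is home has its middle 20 mm above this point
- nut: steel hex nut, 28 mm across, 16 mm high, bystander among the springs; origin at its underside
- foot: black rubber foot, 24 mm across, 18 mm high, bystander among the springs; origin at its underside
- tape: roll of tape, 100 mm across, 48 mm high, bystander; origin at its underside
- can: can, 72 mm across, 100 mm high, bystander; origin at its underside
- carton: cardboard carton 80 x 120 x 50 mm, bystander; origin at its underside
- driver: screwdriver 180 mm long lying on the counter, bystander
- mouse: round black pointing device 64 mm across, 34 mm high, bystander; origin at its underside

How it is judged:
By the outcome, as a careful person would: the job done as asked, in the order asked, and still so for the second after the job is handed in, with the robot touching nothing.
Of spring_w1, spring_n1, spring_w2, spring_n2, spring_w3, spring_n3 only 4 to 6 are there at a start; the rules pass over those that are not, and their reading is None.
At some moment in a run one of spring_w1, spring_w2, spring_w3 may be knocked a few centimetres aside while the robot is not near it.
It also fails if it takes over 210 s, if anything falls off the work surface, if the arm or the gripper's body presses on something with over 40 N, if the wrist force passes 120 N, or if a joint passes its speed limit or range.

## Working session

There is one attempt and no reset: what is moved stays moved. The work goes in short steps, Python scripts to look and compute and a tool call to move; the robot and the scene stay as the last step left them, time stands still between calls to the robot, and variables do not carry over. Pictures are saved under pics/ and viewed, at most 14 in all, crops included, and the job is handed in when it is done.

Besides the shell and the picture viewer there is one more tool, called after "Request:" in YAML: its name, and indented under it one key for each argument. carry_out: Moves the arm, as the interface text tells. Its arguments: {"type":"object","properties":{"commands":{"type":"array"},"hand":{"type":"number"},"force":{"type":"number"}},"required":["commands"]}

```bash
mkdir -p pics; ls; python3 - <<'E'
from workcell import *
import cv2, numpy as np
o=get_obs(); print(o)
for n in ("top","side"):
    p=camera_params(n); print(n,p)
    cv2.imwrite(f"pics/{n}0.png",camera(n)[:,:,::-1])
E
```

```text
pics
{'clock': 0.0, 'joint_pos': array([ 1.25536986,  0.33286683, -0.06473652,  1.46095121,  0.02156652,
        1.34989236, -0.0884918 ]), 'joint_velocities': array([-0.00050528,  0.0011392 ,  0.00049579, -0.00087991,  0.00128531,
       -0.00132406,  0.00119679]), 'tau': array([-4.54485289e-04, -6.25442648e+01,  4.89747198e-02, -3.91607738e+01,
        1.61920086e-02,  9.78290598e-03,  1.82955671e-05]), 'position': array([ 0.18032901, -0.59802366,  0.23051444]), 'ee_rot': array([ 9.89296339e-01,  1.45918628e-01, -1.14687476e-04, -7.02706620e-04]), 'ft_force': array([ 0.98421319, -0.06946091,  0.05009699]), 'torque': array([ 0.00423622,  0.04641846, -0.02098741]), 'grasp_force': 0.0, 'grip_width': 0.9975866543659612}
top {'mtx': array([[580.38899937,   0.        , 323.58687862],
       [  0.        , 580.38899937, 238.77120067],
       [  0.        ,   0.        ,   1.        ]]), 'k1': 0.03140337731187889, 'R': array([[-0.00690233, -0.99997332, -0.0023919 ],
       [-0.98614177,  0.00720332, -0.16574839],
       [ 0.1657612 ,  0.00121471, -0.98616517]]), 't': array([-0.00435134,  0.58267945,  1.69211129])}
side {'mtx': array([[603.33937486,   0.        , 310.32383314],
       [  0.        , 603.33937486, 242.83660588],
       [  0.        ,   0.        ,   1.        ]]), 'k1': 0.012465928319868773, 'R': array([[ 0.94727286, -0.3203728 ,  0.00595015],
       [-0.22753548, -0.6856158 , -0.69149011],
       [ 0.22561414,  0.65367594, -0.72236142]]), 't': array([-0.54439423,  0.18232622,  1.33344528])}
```

View pics/top0.png

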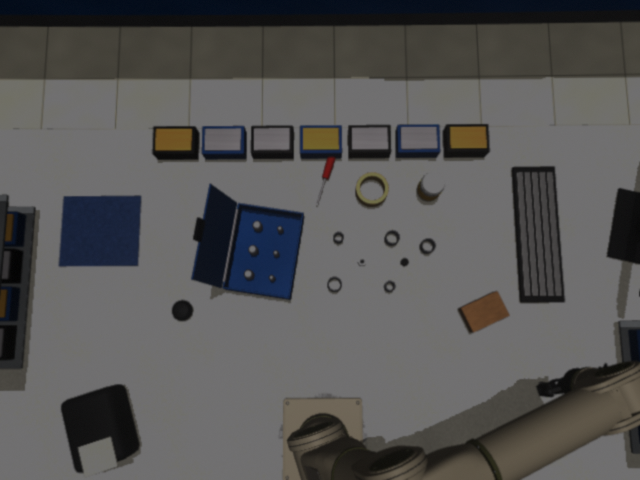

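View pics/side0.png

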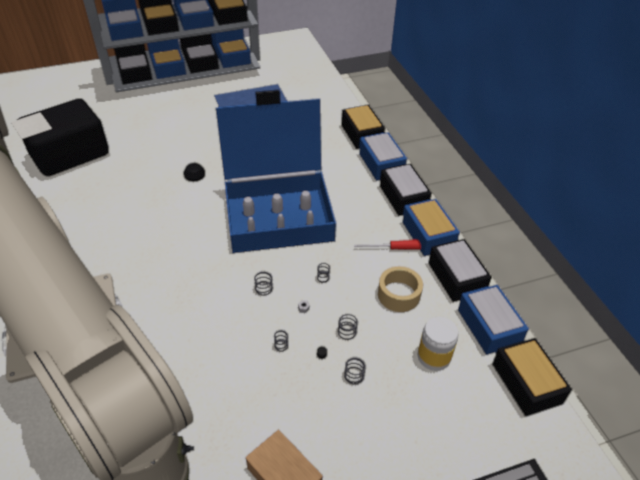

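The top view shows five springs: wide at about (335,285), (392,238) and (428,246), narrow at (338,238) and (390,287). The nut is at (362,262) and the rubber foot at (405,262). The case has thick rods in the hinge-side row (256,226), (253,250), (248,275) and thin rods at (280,230), (276,253), (272,278). The lid leans left.

```bash
cat > h.py <<'E'
from workcell import *
import cv2, numpy as np
from scipy.spatial.transform import Rotation as Ro
def cast(p,uv,z):
    uv=np.array(uv,float).reshape(-1,1,2)
    s=cv2.undistortPoints(uv,p["mtx"],np.array([p["k1"],0,0,0.]))[:,0]
    d=np.c_[s,np.ones(len(s))]@p["R"]; c=-p["R"].T@p["t"]
    return c+d*((z-c[2])/d[:,2:])
def proj(p,X):
    X=np.array(X,float).reshape(-1,3)
    return cv2.projectPoints(X,cv2.Rodrigues(p["R"])[0],p["t"],p["mtx"],np.array([p["k1"],0,0,0.]))[0][:,0]
def dark(im,lo,box):
    x0,y0,x1,y1=box; g=cv2.cvtColor(im,cv2.COLOR_RGB2GRAY)[y0:y1,x0:x1]
    m=(g<lo).astype(np.uint8)
    return m
E
python3 - <<'E'
from h import *
im=cv2.imread("pics/top0.png")[:,:,::-1].copy(); p=camera_params("top")
m=dark(im,75,(320,215,450,300))
n,l,st,c=cv2.connectedComponentsWithStats(cv2.morphologyEx(m,cv2.MORPH_CLOSE,np.ones((3,3))))
for i in range(1,n):
    if st[i,4]>8:
        u=st[i,:2]+[320,215]+(st[i,2:4]-1)/2
        print(st[i,2:],u,cast(p,u,.02).round(3)[0])
g=cv2.cvtColor(im,cv2.COLOR_RGB2HSV)[205:300,225:310]
r=((g[:,:,1]<90)&(g[:,:,2]>70)).astype(np.uint8)
n,l,st,c=cv2.connectedComponentsWithStats(r)
for i in range(1,n):
    if 4<st[i,4]<200: print("rod",st[i,2:],c[i]+[225,205],cast(p,c[i]+[225,205],.045).round(3)[0])
b=cv2.resize(im[180:310,185:445],None,fx=3,fy=3,interpolation=cv2.INTER_CUBIC)
cv2.imwrite("pics/c1.png",np.clip(b[:,:,::-1]*1.5,0,255).astype(np.uint8))
E
```

```text
[ 16  17 145] [391.5 238. ] [ 0.588 -0.215  0.02 ]
[11 13 98] [338. 238.] [ 0.59  -0.052  0.02 ]
[ 17  17 151] [427. 246.] [ 0.563 -0.323  0.02 ]
[ 9  9 58] [404. 262.] [ 0.514 -0.251  0.02 ]
[ 4  3 11] [361.5 261. ] [ 0.518 -0.123  0.02 ]
[ 15  16 110] [334.  284.5] [ 0.448 -0.039  0.02 ]
[12 12 88] [389.5 286.5] [ 0.441 -0.206  0.02 ]
rod [ 13  68 113] [230.53982301 241.78761062] [0.576 0.271 0.045]
rod [ 7  7 38] [256.05263158 223.92105263] [0.63  0.195 0.045]
rod [3 4 8] [279.  227.5] [0.619 0.126 0.045]
rod [ 7  7 36] [251.66666667 248.22222222] [0.556 0.207 0.045]
rod [3 3 7] [275.         251.71428571] [0.545 0.137 0.045]
rod [ 6  7 36] [247.5        273.16666667] [0.481 0.219 0.045]
rod [3 3 7] [270.71428571 277.        ] [0.469 0.149 0.045]
```

View pics/c1.png

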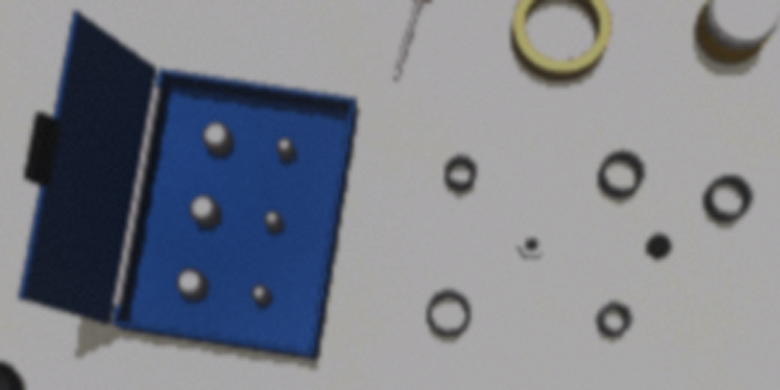

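Request:
carry_out:
  commands:
    - [[0,0,0,0,0,0.86],[0,0,0,0,0,0.86],[0,0,0,0,0,0.86],[0,0,0,0,0,0.86],[0,0,0,0,0,0.86],[0.6,-0.59,0.05,0,0,0],[0.6,-0.59,0.05,0,0,0],[0.6,-0.59,0.05,0,0,0],[0.6,-0.59,0.05,0,0,0],[0.6,-0.59,0.05,0,0,0],[0.6,-0.59,0.05,0,0,0],[0.6,-0.59,0.05,0,0,0],[0.6,-0.59,0.05,0,0,0],[0.6,-0.59,0.05,0,0,0],[0.6,-0.59,0.05,0,0,0],[0.6,-0.59,0.05,0,0,0],[0.6,-0.59,0.05,0,0,0],[0.6,-0.59,0.05,0,0,0],[0.6,-0.59,0.05,0,0,0],[0,0,0,0,0,0]]
  hand: -1
  force: 40

```text
clock: 1.77
position: [0.5692, -0.3173, 0.202]
ee_rot: [0.997, -0.074, 0.0, -0.002]
ft_force: [0.7, 0.6, -0.2]
grip_width: 0.998
grasp_force: 0.0
```

```bash
cat >> h.py <<'E'
def go(*T):
    "units of 40 mm, along the tool axes, from the measured TCP to T"
    o=get_obs(); R=Ro.from_quat(o["ee_rot"]); 
    print("t",round(o["clock"],1),"pos",o["position"].round(4),"F",o["ft_force"].round(1),"w",round(o["grip_width"]*85,1),"gf",round(o["grasp_force"],1),"toolx yaw",np.degrees(np.arctan2(*R.as_matrix()[[1,0],0])).round(1),"tilt",np.degrees(R.as_matrix()[:2,2]).round(2))
    for t in T: print("  to",np.round(t,4),"units",(R.inv().apply(np.array(t)-o["position"])/.04).round(2))
E
python3 - <<'E'
from h import *
go([.563,-.323,.2])
p=camera_params("wrist"); im=camera("wrist"); cv2.imwrite("pics/w1.png",im[:,:,::-1])
print(p["mtx"][0],p["k1"],-p["R"].T@p["t"],p["R"][2]); print(proj(p,[[.563,-.323,.04],[.588,-.215,.04],get_obs()["position"]]))
E
```

```text
t 1.8 pos [ 0.5692 -0.3173  0.202 ] F [ 0.7  0.6 -0.2] w 84.9 gf 0.0 toolx yaw -8.5 tilt [0.07 0.26]
  to [ 0.563 -0.323  0.2  ] units [-0.13  0.16  0.05]
[347.00423684   0.         316.70522642] -0.03309976209960368 [ 0.65085974 -0.32963062  0.3444859 ] [-0.31797186  0.0526324  -0.94663812]
[[325.52001999 221.43183709]
 [203.9728701  212.14724425]
 [325.44193109 310.82061859]]
```

View pics/w1.png

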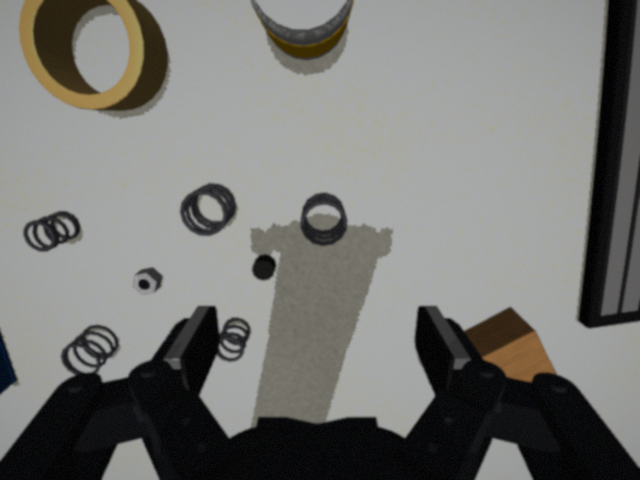

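The wrist view shows the wide spring right at (324,218), another wide one at (208,209), narrow ones at (50,231) and (234,339), and the left wide one at (90,350).

```bash
cat >> h.py <<'E'
def locate(name,X,half=45,lo=70,save=None):
    "dark coil blob nearest the predicted middle X -> middle at z=.02"
    p=camera_params(name); im=camera(name) if isinstance(name,str) else name
    if save: cv2.imwrite(save,im[:,:,::-1])
    out=[]
    for x in np.reshape(X,(-1,3)):
        u=proj(p,x)[0]; x0,y0=np.maximum(u-half,0).astype(int); x1,y1=(u+half).astype(int)
        m=dark(im,lo,(x0,y0,x1,y1)); m=cv2.morphologyEx(m,cv2.MORPH_CLOSE,np.ones((5,5)))
        n,l,st,c=cv2.connectedComponentsWithStats(m)
        k=[i for i in range(1,n) if st[i,4]>60]
        if not k: print("none at",u); continue
        mid=lambda i: st[i,:2]+(st[i,2:4]-1)/2+[x0,y0]
        i=min(k,key=lambda i:np.hypot(*(mid(i)-u)))
        (cx,cy),r=cv2.minEnclosingCircle(np.argwhere(l==i)[:,::-1].astype(np.float32))
        w=cast(p,mid(i),x[2])[0]; print("pred",u.round(),"found",mid(i),"size",st[i,2:4],"->",w.round(4)); out.append(w)
    return out
E
python3 - <<'E'
from h import *
w=locate("wrist",[[.563,-.323,.02],[.588,-.215,.02],[.59,-.052,.02]])
go([w[0][0],w[0][1],.1],[w[0][0],w[0][1],.006])
E
```

```text
pred [321. 214.] found [319.5 217.5] size [46 52] -> [ 0.5593 -0.3207  0.02  ]
pred [206. 205.] found [204. 207.] size [55 51] -> [ 0.5865 -0.2122  0.02  ]
pred [ 50. 228.] found [ 47.5 229.5] size [56 38] -> [ 0.5884 -0.049   0.02  ]
t 1.9 pos [ 0.565  -0.3231  0.2024] F [-0.4 -0.8  0.5] w 85.0 gf 0.0 toolx yaw -8.8 tilt [-0.05  0.06]
  to [ 0.5593 -0.3207  0.1   ] units [-0.15 -0.03  2.56]
  to [ 0.5593 -0.3207  0.006 ] units [-0.14 -0.03  4.91]
```

Request:
carry_out:
  commands:
    - [[-0.06,-0.02,0.6,0,0,0],[-0.06,-0.02,0.6,0,0,0],[0,0,0.6,0,0,0],[0,0,0.5,0,0,0],[0,0,0.2,0,0,0],[0,0,0,0,0,0],[0,0,0,0,0,0],[0,0,0,0,0,0],[0,0,0,0,0,0]]

```text
clock: 2.62
position: [0.5603, -0.3231, 0.105]
ee_rot: [0.997, -0.079, 0.001, 0.001]
ft_force: [-0.7, 0.0, 0.2]
grip_width: 1.0
grasp_force: 0.0
```

```bash
python3 - <<'E'
from h import *
w=locate("wrist",[[.561,-.321,.02]],half=70,save="pics/w2.png")
go([w[0][0],w[0][1],.006])
E
```

```text
pred [315. 244.] found [314.5 246.5] size [66 76] -> [ 0.5595 -0.3207  0.02  ]
t 2.7 pos [ 0.5602 -0.3229  0.1048] F [-0.7  0.2  0.3] w 85.1 gf 0.0 toolx yaw -9.0 tilt [ 0.11 -0.07]
  to [ 0.5595 -0.3207  0.006 ] units [-0.03 -0.05  2.47]
```

View pics/w2.png

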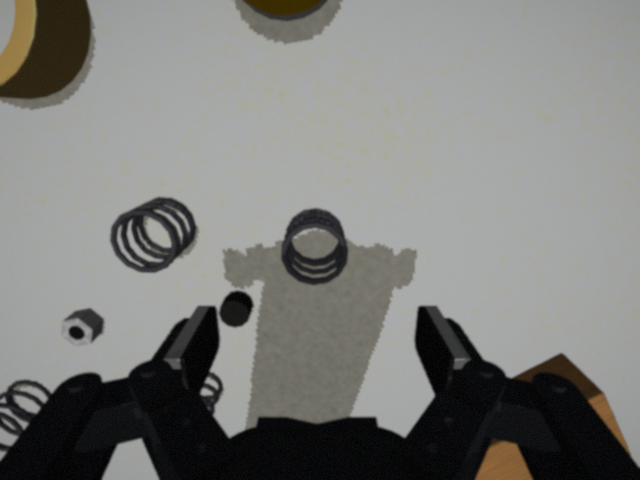

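The spring is centred at (314,246) between the fingers. I'll go down and grip it.

Request:
carry_out:
  commands:
    - [[-0.03,-0.05,0.5,0,0,0],[0,0,0.6,0,0,0],[0,0,0.6,0,0,0],[0,0,0.45,0,0,0],[0,0,0.25,0,0,0],[0,0,0.05,0,0,0],[0,0,0,0,0,0],[0,0,0,0,0,0],[0,0,0,0,0,0]]

```text
clock: 3.42
position: [0.5597, -0.3208, 0.007]
ee_rot: [0.997, -0.079, 0.001, 0.001]
ft_force: [0.5, -0.1, 1.4]
grip_width: 0.997
grasp_force: 0.0
```

Request:
carry_out:
  commands:
    - [[0,0,0,0,0,0],[0,0,0,0,0,0],[0,0,0,0,0,0],[0,0,0,0,0,0],[0,0,0,0,0,0],[0,0,0,0,0,0],[0,0,0,0,0,0],[0,0,0,0,0,0],[0,0,0,0,0,0],[0,0,0,0,0,0],[0,0,-0.2,0,0,0],[0,0,-0.5,0,0,0],[0,0,-0.6,0,0,0],[0,0,-0.6,0,0,0],[0,0,-0.6,0,0,0],[0,0,-0.6,0,0,0],[0,0,-0.3,0,0,0],[0,0,-0.1,0,0,0],[0,0,0,0,0,0],[0,0,0,0,0,0]]
  hand: 1

```text
clock: 5.08
position: [0.5581, -0.32, 0.1439]
ee_rot: [0.997, -0.079, -0.001, -0.0]
ft_force: [-0.0, 0.3, -1.7]
grip_width: 0.47
grasp_force: 40.4
```

```bash
python3 - <<'E'
from h import *
# rods: grid fit from top image
p=camera_params("top")
uv=[[256.05,223.92],[279,227.5],[251.67,248.22],[275,251.7],[247.5,273.2],[270.7,277]]
X=cast(p,uv,.047)[:,:2]
G=np.array([[75,35],[75,-35],[0,35],[0,-35],[-75,35],[-75,-35]])/1000
a,b=G-G.mean(0),X-X.mean(0); th=np.arctan2((a[:,0]*b[:,1]-a[:,1]*b[:,0]).sum(),(a*b).sum())
R=np.array([[np.cos(th),-np.sin(th)],[np.sin(th),np.cos(th)]])
print("yaw",np.degrees(th),"c",X.mean(0),"\n",(X.mean(0)+G@R.T).round(4),"\n",X.round(4))
t=(X.mean(0)+G@R.T)[0]; go([t[0]-.1,t[1]-.08,.17])
cv2.imwrite("pics/w3.png",camera("wrist")[:,:,::-1])
E
```

```text
yaw -9.096114920695097 c [0.54974224 0.17200665] 
 [[0.6293 0.1947]
 [0.6183 0.1256]
 [0.5553 0.2066]
 [0.5442 0.1374]
 [0.4812 0.2184]
 [0.4702 0.1493]] 
 [[0.6298 0.1948]
 [0.6183 0.1256]
 [0.5558 0.207 ]
 [0.5448 0.1371]
 [0.4808 0.2183]
 [0.469  0.1493]]
t 5.1 pos [ 0.5581 -0.32    0.1439] F [-0.   0.3 -1.7] w 40.0 gf 40.4 toolx yaw -9.0 tilt [-0.1   0.05]
  to [0.5293 0.1147 0.17  ] units [ -2.41 -10.62  -0.64]
```

View pics/w3.png

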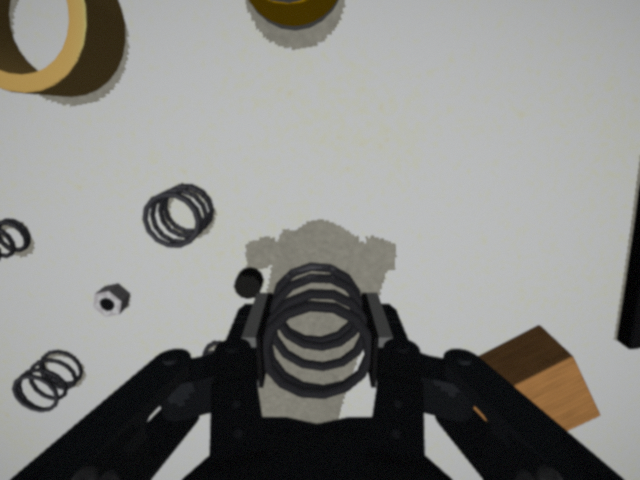

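The spring is held at about (318,330). Its upper ring is centred near (318,348) and its lower ring near (318,298). I'll check where it sits in the hand.

```bash
python3 - <<'E'
from h import *
p=camera_params("wrist"); o=get_obs(); R=Ro.from_quat(o["ee_rot"])
for u,z in (([317.5,348],.177),([318,298],.137)): 
    print(R.inv().apply(cast(p,u,z)[0]-o["position"]).round(4))
a=np.linspace(0,6.28,60)
for r in (.022,.018):
  for z in (.033,-.007):
    X=o["position"]+np.c_[r*np.cos(a),r*np.sin(a),0*a+z]; q=proj(p,X); print(r,z,q.min(0).round(),q.max(0).round())
E
```

```text
[ 0.002  -0.0004 -0.0335]
[ 0.0012 -0.0001  0.0065]
0.022 0.033 [260. 300.] [377. 398.]
0.022 -0.007 [273. 258.] [364. 338.]
0.018 0.033 [271. 310.] [366. 390.]
0.018 -0.007 [281. 266.] [355. 331.]
```

Request:
carry_out:
  commands:
    - [[-0.1,-0.4,-0.2,0,0,0],[-0.12,-0.73,-0.2,0,0,0],[-0.12,-0.73,-0.2,0,0,0],[-0.12,-0.73,0,0,0,0],[-0.12,-0.73,0,0,0,0],[-0.12,-0.73,0,0,0,0],[-0.12,-0.73,0,0,0,0],[-0.12,-0.73,0,0,0,0],[-0.12,-0.73,0,0,0,0],[-0.12,-0.73,0,0,0,0],[-0.12,-0.73,0,0,0,0],[-0.12,-0.73,0,0,0,0],[-0.12,-0.73,0,0,0,0],[-0.12,-0.73,0,0,0,0],[-0.12,-0.73,0,0,0,0],[-0.12,-0.73,0,0,0,0],[-0.1,-0.6,0,0,0,0],[0,-0.2,0,0,0,0],[0,0,0,0,0,0],[0,0,0,0,0,0]]

```text
clock: 6.8
position: [0.5556, 0.1714, 0.1681]
ee_rot: [0.997, -0.079, -0.001, 0.001]
ft_force: [0.5, -1.1, -1.7]
grip_width: 0.468
grasp_force: 40.5
```

```bash
python3 - <<'E'
from h import *
go([.6293,.1947,.13])
p=camera_params("wrist"); im=camera("wrist"); cv2.imwrite("pics/w4.png",im[:,:,::-1])
R=[[.6293,.1947],[.6183,.1256],[.5553,.2066],[.5442,.1374],[.4812,.2184],[.4702,.1493]]
print(proj(p,[r+[.051] for r in R]).round(),proj(p,[r+[.005] for r in R[:2]]).round())
E
```

```text
t 6.8 pos [0.5556 0.1714 0.1681] F [ 0.5 -1.1 -1.7] w 39.8 gf 40.5 toolx yaw -9.0 tilt [-0.1  -0.05]
  to [0.6293 0.1947 0.13  ] units [ 1.73 -0.86  0.95]
[[270. 139.]
 [367. 139.]
 [274. 238.]
 [362. 238.]
 [277. 320.]
 [358. 320.]] [[277. 136.]
 [359. 136.]]
```

View pics/w4.png

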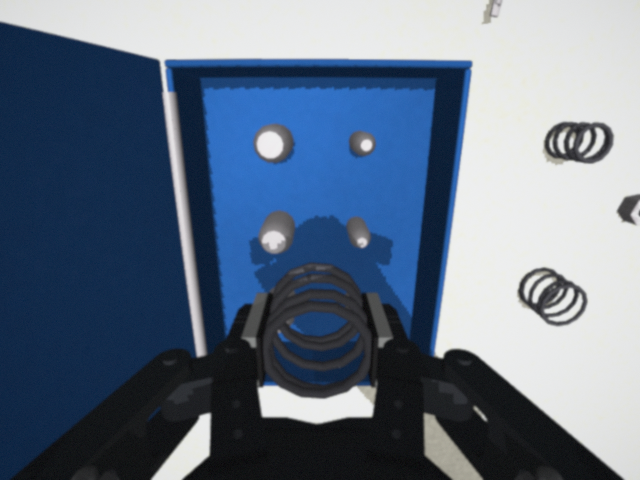

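The far rods' tips show at (269,145) thick and (367,145) thin. The middle pair is at (273,239) and (362,242).

```bash
python3 - <<'E'
from h import *
p=camera_params("wrist"); X=cast(p,[[269,145],[367,145],[273,240],[362,242.5]],.051)[:,:2]; print(X.round(4))
G=np.array([[75,35],[75,-35],[0,35],[0,-35]])/1000; th=np.radians(-9.05)
R=np.array([[np.cos(th),-np.sin(th)],[np.sin(th),np.cos(th)]]); c=(X-G@R.T).mean(0); print(c)
A=np.array([[x,y] for x in (75,0,-75) for y in (35,-35)])/1000
Z=(c+A@R.T); np.save("rods.npy",Z); print(Z.round(4)); go([*Z[0],.09])
E
```

```text
[[0.6259 0.195 ]
 [0.6146 0.1247]
 [0.5537 0.2066]
 [0.5404 0.1371]]
[0.54661284 0.17174043]
[[0.6262 0.1945]
 [0.6152 0.1254]
 [0.5521 0.2063]
 [0.5411 0.1372]
 [0.4781 0.2181]
 [0.467  0.149 ]]
t 6.8 pos [0.5559 0.1705 0.1684] F [ 0.4  0.2 -0.2] w 39.9 gf 40.5 toolx yaw -9.1 tilt [-0.08 -0.07]
  to [0.6262 0.1945 0.09  ] units [ 1.64 -0.87  1.96]
```

Request:
carry_out:
  commands:
    - [[0.41,-0.22,0,0,0,0],[0.41,-0.22,0.1,0,0,0],[0.41,-0.22,0.3,0,0,0],[0.41,-0.21,0.5,0,0,0],[0,0,0.6,0,0,0],[0,0,0.46,0,0,0],[0,0,0,0,0,0],[0,0,0,0,0,0],[0,0,0,0,0,0],[0,0,0.2,0,0,0],[0,0,0.2,0,0,0],[0,0,0.2,0,0,0],[0,0,0.2,0,0,0],[0,0,0.2,0,0,0],[0,0,0.2,0,0,0],[0,0,0.2,0,0,0],[0,0,0,0,0,0],[0,0,0,0,0,0]]

```text
clock: 8.35
position: [0.6259, 0.1962, 0.0343]
ee_rot: [0.997, -0.079, -0.0, 0.0]
ft_force: [0.1, 0.3, 0.1]
grip_width: 0.471
grasp_force: 40.6
```

```bash
python3 - <<'E'
from h import *
go([.6262,.1945,.012])
E
```

```text
t 8.3 pos [0.6259 0.1962 0.0343] F [0.1 0.3 0.1] w 40.1 gf 40.6 toolx yaw -9.0 tilt [-0.05 -0.02]
  to [0.6262 0.1945 0.012 ] units [0.02 0.04 0.56]
```

Request:
carry_out:
  commands:
    - [[0,0.04,0.12,0,0,0],[0,0,0.12,0,0,0],[0,0,0.12,0,0,0],[0,0,0.1,0,0,0],[0,0,0.06,0,0,0],[0,0,0.04,0,0,0],[0,0,0,0,0,0],[0,0,0,0,0,0],[0,0,0,0,0,0]]

```text
clock: 9.1
position: [0.6261, 0.1948, 0.0127]
ee_rot: [0.997, -0.079, 0.0, -0.0]
ft_force: [0.1, 0.1, -0.2]
grip_width: 0.469
grasp_force: 40.6
```

Request:
carry_out:
  commands:
    - [[0,0,0.03,0,0,0],[0,0,0,0,0,0],[0,0,0,0,0,0],[0,0,0,0,0,0],[0,0,-0.1,0,0,0],[0,0,-0.2,0,0,0],[0,0,-0.4,0,0,0],[0,0,-0.6,0,0,0],[0,0,-0.6,0,0,0],[0,0,-0.6,0,0,0],[0,0,-0.6,0,0,0],[-0.4,0,-0.5,0,0,0],[-0.6,0,0,0,0,0],[-0.6,0,0,0,0,0],[-0.2,0,0,0,0,0],[0,0,0,0,0,0],[0,0,0,0,0,0]]
  hand: -0.2

```text
clock: 10.52
position: [0.5555, 0.2057, 0.156]
ee_rot: [0.997, -0.079, 0.001, 0.0]
ft_force: [0.1, -0.6, -0.0]
grip_width: 0.603
grasp_force: 0.0
```

```bash
python3 - <<'E'
from h import *
go([.5865,-.2122,.11])
p=camera_params("wrist"); im=camera("wrist"); 
a=np.linspace(0,6.28,40); Z=np.load("rods.npy")[0]
for z in (.045,.0521): 
  q=proj(p,np.c_[Z[0]+.02*np.cos(a),Z[1]+.02*np.sin(a),0*a+z]); print(z,q.min(0).round(),q.max(0).round())
cv2.imwrite("pics/w5.png",im[:,:,::-1])
E
```

```text
t 10.5 pos [0.5555 0.2057 0.156 ] F [ 0.1 -0.6 -0. ] w 51.2 gf 0.0 toolx yaw -9.0 tilt [ 0.08 -0.02]
  to [ 0.5865 -0.2122  0.11  ] units [ 2.4  10.2   1.16]
0.045 [289. 106.] [346. 165.]
0.0521 [289. 106.] [347. 166.]
```

View pics/w5.png

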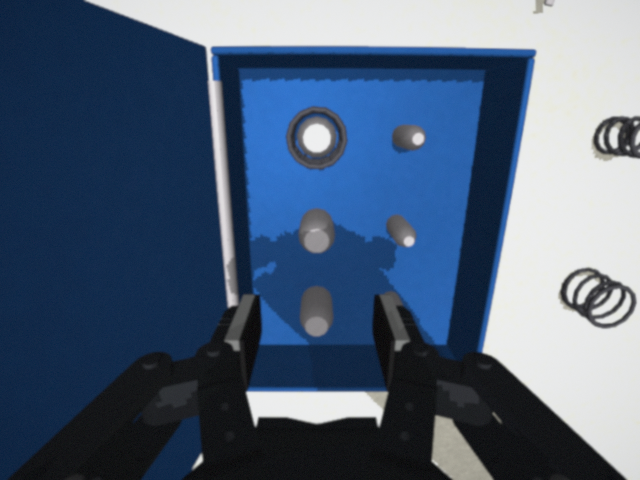

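The spring sits round the far thick rod at (317,137), at about the size and place expected when home. Next is the second wide spring.

Request:
carry_out:
  commands:
    - [[0.1,0.4,0,0,0,0],[0.17,0.72,0,0,0,0],[0.17,0.72,0,0,0,0],[0.17,0.72,0,0,0,0],[0.17,0.72,0,0,0,0],[0.17,0.72,0,0,0,0],[0.17,0.72,0,0,0,0],[0.17,0.72,0,0,0,0],[0.17,0.72,0,0,0,0],[0.17,0.72,0,0,0,0],[0.17,0.72,0,0,0,0],[0.17,0.72,0.2,0,0,0],[0.17,0.72,0.4,0,0,0],[0.17,0.72,0.4,0,0,0],[0.1,0.44,0.2,0,0,0],[0,0,0,0,0,0],[0,0,0,0,0,0],[0,0,0,0,0,0],[0,0,0,0,0,0]]
  hand: -1

```text
clock: 12.15
position: [0.5869, -0.2109, 0.1078]
ee_rot: [0.997, -0.078, 0.0, -0.0]
ft_force: [0.4, -0.1, 0.4]
grip_width: 1.0
grasp_force: 0.0
```

```bash
python3 - <<'E'
from h import *
w=locate("wrist",[[.5865,-.2122,.02]],half=70)
go([w[0][0],w[0][1],.007])
E
```

```text
pred [320. 244.] found [321.5 245. ] size [66 75] -> [ 0.5853 -0.2133  0.02  ]
t 12.2 pos [ 0.5868 -0.2109  0.1079] F [1.1 0.  0.1] w 85.0 gf 0.0 toolx yaw -8.9 tilt [0.06 0.  ]
  to [ 0.5853 -0.2133  0.007 ] units [-0.03  0.07  2.52]
```

Request:
carry_out:
  commands:
    - [[-0.03,0.07,0.5,0,0,0],[0,0,0.6,0,0,0],[0,0,0.6,0,0,0],[0,0,0.5,0,0,0],[0,0,0.25,0,0,0],[0,0,0.07,0,0,0],[0,0,0,0,0,0],[0,0,0,0,0,0],[0,0,0,0,0,0]]

```text
clock: 12.95
position: [0.5855, -0.2149, 0.0081]
ee_rot: [0.997, -0.079, 0.001, 0.0]
ft_force: [-0.1, -0.6, -0.1]
grip_width: 1.0
grasp_force: 0.0
```

Request:
carry_out:
  commands:
    - [[0,0,0,0,0,0],[0,0,0,0,0,0],[0,0,0,0,0,0],[0,0,0,0,0,0],[0,0,0,0,0,0],[0,0,0,0,0,0],[0,0,0,0,0,0],[0,0,0,0,0,0],[0,0,0,0,0,0],[0,0,0,0,0,0],[0,0,-0.2,0,0,0],[0,0,-0.5,0,0,0],[0,0,-0.6,0,0,0],[0,0,-0.6,0,0,0],[0,0,-0.6,0,0,0],[0,0,-0.6,0,0,0],[0,0,-0.5,0,0,0],[0,0,-0.2,0,0,0],[0,0,0,0,0,0],[0,0,0,0,0,0]]
  hand: 1

```text
clock: 14.62
position: [0.5841, -0.2146, 0.1579]
ee_rot: [0.997, -0.079, -0.0, 0.0]
ft_force: [-0.2, 0.3, -0.9]
grip_width: 0.516
grasp_force: 40.9
```

```bash
python3 - <<'E'
from h import *
go([.5521,.2063,.16])
E
```

```text
t 14.6 pos [ 0.5841 -0.2146  0.1579] F [-0.2  0.3 -0.9] w 43.9 gf 40.9 toolx yaw -9.0 tilt [-0.03  0.  ]
  to [0.5521 0.2063 0.16  ] units [ -2.44 -10.27  -0.05]
```

Request:
carry_out:
  commands:
    - [[-0.1,-0.4,0,0,0,0],[-0.17,-0.72,0,0,0,0],[-0.17,-0.72,0,0,0,0],[-0.17,-0.72,0,0,0,0],[-0.17,-0.72,0,0,0,0],[-0.17,-0.72,0,0,0,0],[-0.17,-0.72,0,0,0,0],[-0.17,-0.72,0,0,0,0],[-0.17,-0.72,0,0,0,0],[-0.17,-0.72,0,0,0,0],[-0.17,-0.72,0,0,0,0],[-0.17,-0.72,0,0,0,0],[-0.17,-0.72,0,0,0,0],[-0.17,-0.72,0,0,0,0],[-0.13,-0.52,0.2,0,0,0],[0,0,0.5,0,0,0],[0,0,0.5,0,0,0],[0,0,0.4,0,0,0],[0,0,0,0,0,0],[0,0,0,0,0,0]]

```text
clock: 16.28
position: [0.5513, 0.2064, 0.0927]
ee_rot: [0.997, -0.079, -0.002, 0.001]
ft_force: [0.8, 0.2, -0.8]
grip_width: 0.514
grasp_force: 40.9
```

```bash
python3 - <<'E'
from h import *
go([.5521,.2063,.035],[.5521,.2063,.0125])
cv2.imwrite("pics/w6.png",camera("wrist")[:,:,::-1])
E
```

```text
t 16.3 pos [0.5513 0.2064 0.0927] F [ 0.8  0.2 -0.8] w 43.7 gf 40.9 toolx yaw -9.0 tilt [-0.21 -0.05]
  to [0.5521 0.2063 0.035 ] units [ 0.03 -0.    1.44]
  to [0.5521 0.2063 0.0125] units [ 0.03 -0.    2.  ]
```

View pics/w6.png

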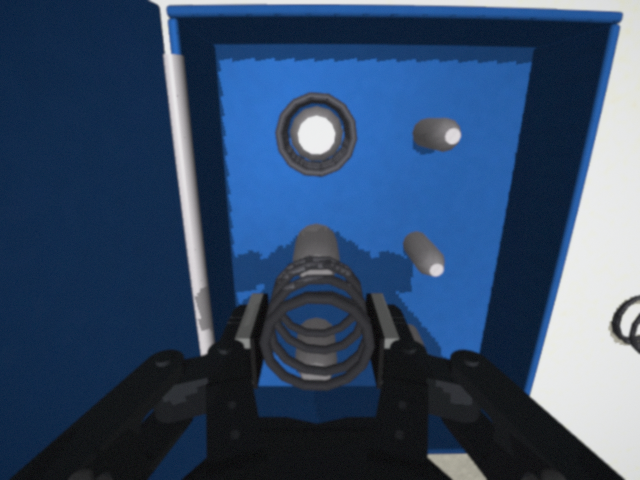

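The spring is held centred at about (316,338). The far one at (316,134) is still home. I'll insert this one.

Request:
carry_out:
  commands:
    - [[0,0,0.3,0,0,0],[0,0,0.25,0,0,0],[0,0,0.2,0,0,0],[0,0,0.2,0,0,0],[0,0,0.2,0,0,0],[0,0,0.2,0,0,0],[0,0,0.15,0,0,0],[0,0,0.15,0,0,0],[0,0,0.15,0,0,0],[0,0,0.1,0,0,0],[0,0,0.08,0,0,0],[0,0,0.04,0,0,0],[0,0,0,0,0,0],[0,0,0,0,0,0]]

```text
clock: 17.5
position: [0.552, 0.2067, 0.0134]
ee_rot: [0.997, -0.079, -0.0, 0.0]
ft_force: [-4.9, 0.2, -1.9]
grip_width: 0.522
grasp_force: 41.0
```

Request:
carry_out:
  commands:
    - [[-0.03,0,0.03,0,0,0],[-0.02,0,0.02,0,0,0],[0,0,0,0,0,0],[0,0,0,0,0,0],[0,0,0,0,0,0]]

```text
clock: 17.92
position: [0.5512, 0.207, 0.0121]
ee_rot: [0.997, -0.079, 0.001, -0.0]
ft_force: [1.1, -0.6, 1.4]
grip_width: 0.519
grasp_force: 41.1
```

Request:
carry_out:
  commands:
    - [[0,0,0,0,0,0],[0,0,0,0,0,0],[0,0,0,0,0,0],[0,0,0,0,0,0],[0,0,-0.1,0,0,0],[0,0,-0.2,0,0,0],[0,0,-0.4,0,0,0],[0,0,-0.6,0,0,0],[0,0,-0.6,0,0,0],[0,0,-0.6,0,0,0],[0,0,-0.6,0,0,0],[-0.4,0,-0.5,0,0,0],[-0.6,0,0,0,0,0],[-0.6,0,0,0,0,0],[-0.2,0,0,0,0,0],[0,0,0,0,0,0],[0,0,0,0,0,0]]
  hand: -0.2

```text
clock: 19.33
position: [0.48, 0.2182, 0.1563]
ee_rot: [0.997, -0.079, 0.001, 0.0]
ft_force: [0.0, -0.7, 0.4]
grip_width: 0.602
grasp_force: 0.0
```

```bash
python3 - <<'E'
from h import *
go([.448,-.039,.11])
p=camera_params("wrist"); im=camera("wrist"); 
Z=np.load("rods.npy"); print(proj(p,[[*Z[0],.045],[*Z[2],.045],[*Z[4],.051]]).round())
cv2.imwrite("pics/w7.png",im[:,:,::-1])
locate("top",[[.448,-.039,.02],[.59,-.052,.02],[.441,-.206,.02]],half=15,lo=75)
E
```

```text
t 19.3 pos [0.48   0.2182 0.1563] F [ 0.  -0.7  0.4] w 51.1 gf 0.0 toolx yaw -9.0 tilt [ 0.08 -0.01]
  to [ 0.448 -0.039  0.11 ] units [0.22 6.48 1.16]
[[318.  14.]
 [318. 134.]
 [318. 238.]]
pred [334. 284.] found [334.  284.5] size [15 16] -> [ 0.4477 -0.0388  0.02  ]
pred [338. 238.] found [338. 238.] size [11 13] -> [ 0.5895 -0.0524  0.02  ]
pred [390. 286.] found [389.5 286.5] size [12 12] -> [ 0.4406 -0.2055  0.02  ]
```

View pics/w7.png

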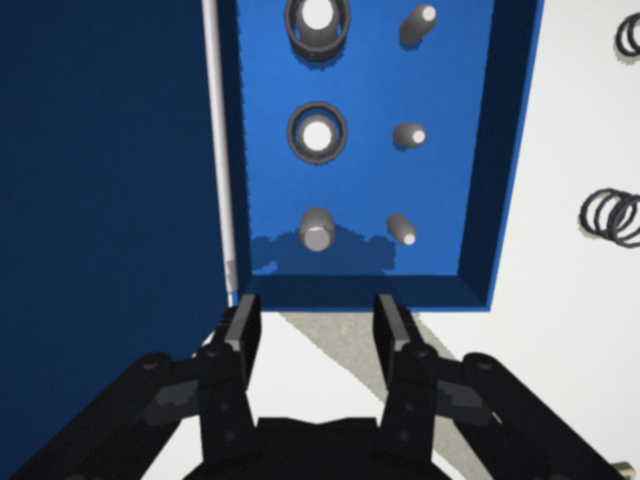

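Both wide springs at (317,17) and (317,133) look home. The last wide one hasn't moved, so I'll go to it.

Request:
carry_out:
  commands:
    - [[0,0.4,0,0,0,0],[0.02,0.7,0,0,0,0],[0.02,0.7,0,0,0,0],[0.02,0.7,0,0,0,0],[0.02,0.7,0,0,0,0],[0.02,0.7,0,0,0,0],[0.02,0.7,0.2,0,0,0],[0.02,0.7,0.3,0,0,0],[0.01,0.7,0.4,0,0,0],[0,0.48,0.25,0,0,0],[0,0,0,0,0,0],[0,0,0,0,0,0],[0,0,0,0,0,0],[0,0,0,0,0,0]]
  hand: -1

```text
clock: 20.6
position: [0.4455, -0.0377, 0.1102]
ee_rot: [0.997, -0.078, 0.0, -0.0]
ft_force: [1.2, 0.2, -0.2]
grip_width: 1.002
grasp_force: 0.0
```

```bash
python3 - <<'E'
from h import *
w=locate("wrist",[[.445,-.039,.02]],half=70)
go([w[0][0],w[0][1],.007])
E
```

```text
pred [320. 243.] found [317. 243.] size [63 73] -> [ 0.4451 -0.037   0.02  ]
t 20.6 pos [ 0.4454 -0.0376  0.1102] F [-1.  -0.   0.4] w 85.1 gf 0.0 toolx yaw -8.9 tilt [0.05 0.01]
  to [ 0.4451 -0.037   0.007 ] units [-0.01 -0.01  2.58]
```

Request:
carry_out:
  commands:
    - [[0.03,-0.01,0.5,0,0,0],[0,0,0.6,0,0,0],[0,0,0.6,0,0,0],[0,0,0.5,0,0,0],[0,0,0.3,0,0,0],[0,0,0.08,0,0,0],[0,0,0,0,0,0],[0,0,0,0,0,0],[0,0,0,0,0,0]]

```text
clock: 21.4
position: [0.4469, -0.0382, 0.0076]
ee_rot: [0.997, -0.079, 0.001, 0.0]
ft_force: [-0.3, -0.2, -0.2]
grip_width: 1.0
grasp_force: 0.0
```

Request:
carry_out:
  commands:
    - [[0,0,0,0,0,0],[0,0,0,0,0,0],[0,0,0,0,0,0],[0,0,0,0,0,0],[0,0,0,0,0,0],[0,0,0,0,0,0],[0,0,0,0,0,0],[0,0,0,0,0,0],[0,0,0,0,0,0],[0,0,0,0,0,0],[0,0,-0.2,0,0,0],[0,0,-0.5,0,0,0],[0,0,-0.6,0,0,0],[0,0,-0.6,0,0,0],[0,0,-0.6,0,0,0],[0,0,-0.6,0,0,0],[0,0,-0.5,0,0,0],[0,0,-0.2,0,0,0],[0,0,0,0,0,0],[0,0,0,0,0,0]]
  hand: 1

```text
clock: 23.07
position: [0.4457, -0.0384, 0.158]
ee_rot: [0.997, -0.079, -0.0, 0.0]
ft_force: [-0.9, 0.2, -2.0]
grip_width: 0.52
grasp_force: 40.9
```

```bash
python3 - <<'E'
from h import *
go([.478,.218,.16])
E
```

```text
t 23.1 pos [ 0.4457 -0.0384  0.158 ] F [-0.9  0.2 -2. ] w 44.2 gf 40.9 toolx yaw -9.0 tilt [-0.01 -0.01]
  to [0.478 0.218 0.16 ] units [-0.21 -6.46 -0.05]
```

Request:
carry_out:
  commands:
    - [[-0.02,-0.4,0,0,0,0],[-0.03,-0.7,0,0,0,0],[-0.03,-0.7,0,0,0,0],[-0.03,-0.7,0,0,0,0],[-0.03,-0.7,0,0,0,0],[-0.03,-0.7,0,0,0,0],[-0.03,-0.7,0,0,0,0],[-0.03,-0.7,0,0,0,0],[-0.02,-0.7,0,0,0,0],[0,-0.46,0.2,0,0,0],[0,0,0.5,0,0,0],[0,0,0.5,0,0,0],[0,0,0.4,0,0,0],[0,0,0,0,0,0],[0,0,0,0,0,0],[0,0,0,0,0,0]]

```text
clock: 24.4
position: [0.4766, 0.2186, 0.0946]
ee_rot: [0.997, -0.079, -0.0, -0.0]
ft_force: [-0.2, -0.3, 1.1]
grip_width: 0.515
grasp_force: 40.9
```

```bash
python3 - <<'E'
from h import *
go([.477,.218,.0125])
E
```

```text
t 24.4 pos [0.4766 0.2186 0.0946] F [-0.2 -0.3  1.1] w 43.8 gf 40.9 toolx yaw -9.0 tilt [-0.02  0.01]
  to [0.477  0.218  0.0125] units [0.01 0.01 2.05]
```

Request:
carry_out:
  commands:
    - [[0,0,0.3,0,0,0],[0,0,0.25,0,0,0],[0,0,0.2,0,0,0],[0,0,0.2,0,0,0],[0,0,0.2,0,0,0],[0,0,0.2,0,0,0],[0,0,0.15,0,0,0],[0,0,0.15,0,0,0],[0,0,0.15,0,0,0],[0,0,0.12,0,0,0],[0,0,0.08,0,0,0],[0,0,0.04,0,0,0],[0,0,0,0,0,0],[0,0,0,0,0,0]]

```text
clock: 25.57
position: [0.4767, 0.2185, 0.013]
ee_rot: [0.997, -0.079, 0.0, -0.0]
ft_force: [-0.0, 0.5, -0.8]
grip_width: 0.517
grasp_force: 41.0
```

Request:
carry_out:
  commands:
    - [[0,0,0.03,0,0,0],[0,0,0,0,0,0],[0,0,0,0,0,0],[0,0,0,0,0,0],[0,0,-0.1,0,0,0],[0,0,-0.2,0,0,0],[0,0,-0.4,0,0,0],[0,0,-0.6,0,0,0],[0,0,-0.6,0,0,0],[0,0,-0.6,0,0,0],[0,0,-0.6,0,0,0],[0,0,-0.5,0,0,0],[0,0,-0.2,0,0,0]]
  hand: -0.2

```text
clock: 26.65
position: [0.4777, 0.2192, 0.1674]
ee_rot: [0.997, -0.079, 0.002, -0.001]
ft_force: [0.5, 0.4, 0.4]
grip_width: 0.602
grasp_force: 0.0
```

Request:
carry_out:
  commands:
    - [[0.2,0.3,0,0,0,0],[0.38,0.62,0,0,0,0],[0.38,0.62,0,0,0,0],[0.38,0.62,0,0,0,0],[0.38,0.62,0,0,0,0],[0.38,0.62,0,0,0,0],[0.38,0.62,0,0,0,0],[0.38,0.62,0.1,0,0,0],[0.38,0.62,0.3,0,0,0],[0.38,0.62,0.4,0,0,0],[0.16,0.32,0.3,0,0,0],[0,0,0,0,0,0],[0,0,0,0,0,0],[0,0,0,0,0,0],[0,0,0,0,0,0]]
  hand: -1

```text
clock: 27.9
position: [0.5872, -0.0483, 0.1205]
ee_rot: [0.997, -0.077, 0.001, -0.0]
ft_force: [-1.0, -0.4, -0.4]
grip_width: 1.003
grasp_force: 0.0
```

```bash
python3 - <<'E'
from h import *
w=locate("wrist",[[.5875,-.05,.02]],half=70)
go([w[0][0],w[0][1],.007])
E
```

```text
pred [320. 237.] found [321. 237.] size [45 53] -> [ 0.5873 -0.0506  0.02  ]
t 27.9 pos [ 0.5872 -0.0485  0.1206] F [0.6 0.  0.4] w 85.1 gf 0.0 toolx yaw -8.9 tilt [0.07 0.02]
  to [ 0.5873 -0.0506  0.007 ] units [0.01 0.05 2.84]
```

Request:
carry_out:
  commands:
    - [[0.04,0.04,0.5,0,0,0],[0,0,0.6,0,0,0],[0,0,0.6,0,0,0],[0,0,0.6,0,0,0],[0,0,0.4,0,0,0],[0,0,0.14,0,0,0],[0,0,0,0,0,0],[0,0,0,0,0,0],[0,0,0,0,0,0]]

```text
clock: 28.7
position: [0.5895, -0.0518, 0.0077]
ee_rot: [0.997, -0.078, 0.001, 0.0]
ft_force: [-0.1, -0.1, 1.1]
grip_width: 1.0
grasp_force: 0.0
```

Request:
carry_out:
  commands:
    - [[0,0,0,0,0,0],[0,0,0,0,0,0],[0,0,0,0,0,0],[0,0,0,0,0,0],[0,0,0,0,0,0],[0,0,0,0,0,0],[0,0,0,0,0,0],[0,0,0,0,0,0],[0,0,0,0,0,0],[0,0,0,0,0,0],[0,0,-0.2,0,0,0],[0,0,-0.5,0,0,0],[0,0,-0.6,0,0,0],[0,0,-0.6,0,0,0],[0,0,-0.6,0,0,0],[0,0,-0.6,0,0,0],[0,0,-0.5,0,0,0],[0,0,-0.2,0,0,0],[0,0,0,0,0,0],[0,0,0,0,0,0]]
  hand: 1

```text
clock: 30.37
position: [0.5879, -0.0521, 0.1574]
ee_rot: [0.997, -0.079, -0.0, 0.0]
ft_force: [0.4, -0.4, -1.3]
grip_width: 0.342
grasp_force: 39.5
```

```bash
python3 - <<'E'
from h import *
Z=np.load("rods.npy"); go([*(Z[1]-[.001,0]),.16])
E
```

```text
t 30.4 pos [ 0.5879 -0.0521  0.1574] F [ 0.4 -0.4 -1.3] w 29.1 gf 39.5 toolx yaw -9.0 tilt [-0.04 -0.01]
  to [0.6142 0.1254 0.16  ] units [-0.05 -4.49 -0.07]
```

Request:
carry_out:
  commands:
    - [[-0.05,-0.3,0,0,0,0],[0,-0.6,0,0,0,0],[0,-0.7,0,0,0,0],[0,-0.7,0,0,0,0],[0,-0.7,0,0,0,0],[0,-0.7,0,0,0,0],[0,-0.6,0,0,0,0],[0,-0.19,0.2,0,0,0],[0,0,0.5,0,0,0],[0,0,0.5,0,0,0],[0,0,0.4,0,0,0],[0,0,0,0,0,0],[0,0,0,0,0,0],[0,0,0,0,0,0],[0,0,0,0,0,0]]

```text
clock: 31.62
position: [0.6151, 0.1259, 0.0952]
ee_rot: [0.997, -0.079, 0.001, -0.0]
ft_force: [0.1, -0.3, -0.4]
grip_width: 0.338
grasp_force: 39.5
```

```bash
python3 - <<'E'
from h import *
Z=np.load("rods.npy"); go([*(Z[1]-[.001,0]),.0125])
cv2.imwrite("pics/w8.png",camera("wrist")[:,:,::-1])
p=camera_params("wrist"); o=get_obs(); a=np.linspace(0,6.28,60)
for z in (.033,-.007):
    q=proj(p,o["position"]+np.c_[.016*np.cos(a),.016*np.sin(a),0*a+z]); print(z,q.min(0).round(),q.max(0).round())
E
```

```text
t 31.6 pos [0.6151 0.1259 0.0952] F [ 0.1 -0.3 -0.4] w 28.7 gf 39.5 toolx yaw -9.0 tilt [0.08 0.02]
  to [0.6142 0.1254 0.0125] units [-0.02  0.02  2.07]
0.033 [276. 314.] [361. 385.]
-0.007 [285. 269.] [351. 328.]
```

View pics/w8.png

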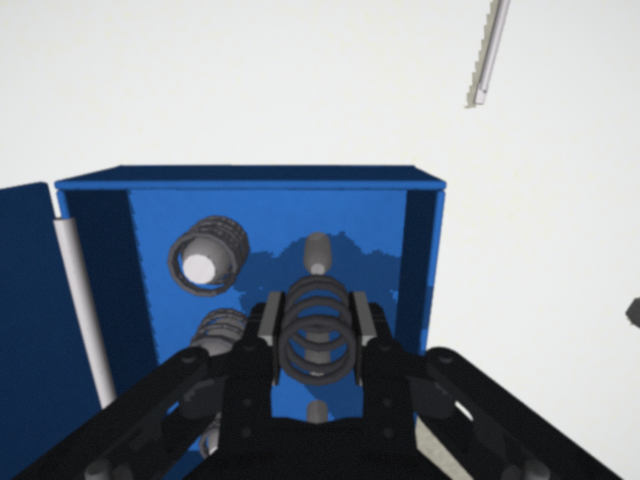

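The narrow spring is centred in the hand: its upper ring spans about (278–357, 315–384), as predicted. I'll insert it.

Request:
carry_out:
  commands:
    - [[-0.02,0.01,0.3,0,0,0],[0,0,0.25,0,0,0],[0,0,0.2,0,0,0],[0,0,0.2,0,0,0],[0,0,0.2,0,0,0],[0,0,0.2,0,0,0],[0,0,0.15,0,0,0],[0,0,0.15,0,0,0],[0,0,0.15,0,0,0],[0,0,0.12,0,0,0],[0,0,0.08,0,0,0],[0,0,0.05,0,0,0],[0,0,0,0,0,0],[0,0,0,0,0,0]]

```text
clock: 32.83
position: [0.6138, 0.1254, 0.0123]
ee_rot: [0.997, -0.079, 0.0, 0.0]
ft_force: [-0.4, -0.4, 0.4]
grip_width: 0.338
grasp_force: 39.5
```

Request:
carry_out:
  commands:
    - [[0,0,0.02,0,0,0],[0,0,0,0,0,0],[0,0,0,0,0,0],[0,0,0,0,0,0],[0,0,-0.1,0,0,0],[0,0,-0.2,0,0,0],[0,0,-0.4,0,0,0],[0,0,-0.6,0,0,0],[0,0,-0.6,0,0,0],[0,0,-0.6,0,0,0],[0,0,-0.6,0,0,0],[0,0,-0.5,0,0,0],[0,0,-0.2,0,0,0]]
  hand: -0.05

```text
clock: 33.92
position: [0.615, 0.1259, 0.1675]
ee_rot: [0.997, -0.079, 0.002, -0.001]
ft_force: [0.6, 0.1, 1.0]
grip_width: 0.524
grasp_force: 0.0
```

Request:
carry_out:
  commands:
    - [[-0.1,0.3,0,0,0,0],[-0.23,0.68,0,0,0,0],[-0.23,0.68,0,0,0,0],[-0.23,0.68,0,0,0,0],[-0.23,0.68,0,0,0,0],[-0.23,0.68,0,0,0,0],[-0.23,0.68,0,0,0,0],[-0.23,0.68,0,0,0,0],[-0.23,0.68,0,0,0,0],[-0.23,0.68,0,0,0,0],[-0.23,0.68,0.1,0,0,0],[-0.23,0.68,0.3,0,0,0],[-0.23,0.68,0.4,0,0,0],[-0.19,0.4,0.3,0,0,0],[0,0,0,0,0,0],[0,0,0,0,0,0],[0,0,0,0,0,0],[0,0,0,0,0,0]]
  hand: -1

```text
clock: 35.42
position: [0.4382, -0.2047, 0.1196]
ee_rot: [0.997, -0.078, 0.0, -0.0]
ft_force: [-1.0, -0.2, -0.3]
grip_width: 1.005
grasp_force: 0.0
```

```bash
python3 - <<'E'
from h import *
w=locate("wrist",[[.438,-.2055,.02]],half=70)
go([w[0][0],w[0][1],.007])
E
```

```text
pred [319. 238.] found [315. 239.] size [45 55] -> [ 0.4378 -0.2025  0.02  ]
t 35.5 pos [ 0.4383 -0.2047  0.1197] F [0.2 0.2 0.5] w 85.2 gf 0.0 toolx yaw -8.9 tilt [ 0.05 -0.01]
  to [ 0.4378 -0.2025  0.007 ] units [-0.02 -0.05  2.82]
```

Request:
carry_out:
  commands:
    - [[0.02,-0.03,0.5,0,0,0],[0,0,0.6,0,0,0],[0,0,0.6,0,0,0],[0,0,0.6,0,0,0],[0,0,0.4,0,0,0],[0,0,0.12,0,0,0],[0,0,0,0,0,0],[0,0,0,0,0,0],[0,0,0,0,0,0]]

```text
clock: 36.22
position: [0.4397, -0.2046, 0.0078]
ee_rot: [0.997, -0.078, 0.001, 0.0]
ft_force: [0.3, -0.8, 0.0]
grip_width: 1.0
grasp_force: 0.0
```

Request:
carry_out:
  commands:
    - [[0,0,0,0,0,0],[0,0,0,0,0,0],[0,0,0,0,0,0],[0,0,0,0,0,0],[0,0,0,0,0,0],[0,0,0,0,0,0],[0,0,0,0,0,0],[0,0,0,0,0,0],[0,0,0,0,0,0],[0,0,0,0,0,0],[0,0,-0.2,0,0,0],[0,0,-0.5,0,0,0],[0,0,-0.6,0,0,0],[0,0,-0.6,0,0,0],[0,0,-0.6,0,0,0],[0,0,-0.6,0,0,0],[0,0,-0.5,0,0,0],[0,0,-0.2,0,0,0],[0,0,0,0,0,0],[0,0,0,0,0,0]]
  hand: 1

```text
clock: 37.88
position: [0.4382, -0.2043, 0.1579]
ee_rot: [0.997, -0.079, -0.0, -0.0]
ft_force: [-0.3, -0.5, -0.7]
grip_width: 0.342
grasp_force: 39.6
```

```bash
python3 - <<'E'
from h import *
Z=np.load("rods.npy"); go([*(Z[3]-[.001,0]),.16])
E
```

```text
t 37.9 pos [ 0.4382 -0.2043  0.1579] F [-0.3 -0.5 -0.7] w 29.1 gf 39.6 toolx yaw -9.0 tilt [-0.03  0.01]
  to [0.5401 0.1372 0.16  ] units [ 1.18 -8.83 -0.05]
```

Request:
carry_out:
  commands:
    - [[0.05,-0.33,0,0,0,0],[0.09,-0.68,0,0,0,0],[0.09,-0.68,0,0,0,0],[0.09,-0.68,0,0,0,0],[0.09,-0.68,0,0,0,0],[0.09,-0.68,0,0,0,0],[0.09,-0.68,0,0,0,0],[0.09,-0.68,0,0,0,0],[0.09,-0.68,0,0,0,0],[0.09,-0.68,0,0,0,0],[0.09,-0.68,0,0,0,0],[0.09,-0.68,0,0,0,0],[0.09,-0.68,0,0,0,0],[0.03,-0.34,0.2,0,0,0],[0,0,0.5,0,0,0],[0,0,0.5,0,0,0],[0,0,0.4,0,0,0],[0,0,0,0,0,0],[0,0,0,0,0,0],[0,0,0,0,0,0]]

```text
clock: 39.55
position: [0.5398, 0.1372, 0.0946]
ee_rot: [0.997, -0.079, -0.0, -0.0]
ft_force: [0.3, -0.5, -0.3]
grip_width: 0.342
grasp_force: 39.6
```

```bash
python3 - <<'E'
from h import *
Z=np.load("rods.npy"); go([*(Z[3]-[.001,0]),.0125])
E
```

```text
t 39.5 pos [0.5398 0.1372 0.0946] F [ 0.3 -0.5 -0.3] w 29.1 gf 39.6 toolx yaw -9.0 tilt [-0.02  0.01]
  to [0.5401 0.1372 0.0125] units [0.01 0.   2.05]
```

Request:
carry_out:
  commands:
    - [[0,0,0.3,0,0,0],[0,0,0.25,0,0,0],[0,0,0.2,0,0,0],[0,0,0.2,0,0,0],[0,0,0.2,0,0,0],[0,0,0.2,0,0,0],[0,0,0.15,0,0,0],[0,0,0.15,0,0,0],[0,0,0.15,0,0,0],[0,0,0.12,0,0,0],[0,0,0.08,0,0,0],[0,0,0.05,0,0,0],[0,0,0,0,0,0],[0,0,0,0,0,0]]

```text
clock: 40.72
position: [0.54, 0.1372, 0.0127]
ee_rot: [0.997, -0.079, 0.0, -0.0]
ft_force: [-0.3, -0.2, 0.1]
grip_width: 0.34
grasp_force: 39.6
```

Request:
carry_out:
  commands:
    - [[0,0,0.02,0,0,0],[0,0,0,0,0,0],[0,0,0,0,0,0],[0,0,0,0,0,0],[0,0,-0.1,0,0,0],[0,0,-0.2,0,0,0],[0,0,-0.4,0,0,0],[0,0,-0.6,0,0,0],[0,0,-0.6,0,0,0],[0,0,-0.6,0,0,0],[0,0,-0.6,0,0,0],[-0.4,0,-0.6,0,0,0],[-0.6,0,-0.6,0,0,0],[-0.6,-0.2,-0.6,0,0,0],[-0.6,-0.2,-0.6,0,0,0],[-0.3,-0.1,-0.4,0,0,0],[0,0,-0.2,0,0,0],[0,0,0,0,0,0],[0,0,0,0,0,0],[0,0,0,0,0,0]]
  hand: -0.05

```text
clock: 42.38
position: [0.4445, 0.1717, 0.2546]
ee_rot: [0.997, -0.079, -0.001, 0.0]
ft_force: [0.6, -1.1, 0.2]
grip_width: 0.527
grasp_force: 0.0
```

```bash
python3 - <<'E'
from h import *
go()
p=camera_params("wrist"); im=camera("wrist"); Z=np.load("rods.npy")
cv2.imwrite("pics/w9.png",im[:,:,::-1])
a=np.linspace(0,6.28,40)
for i,r in ((0,.022),(2,.022),(4,.022),(1,.016),(3,.016)):
  q=proj(p,np.c_[Z[i,0]+r*np.cos(a),Z[i,1]+r*np.sin(a),0*a+.045]); print(i,q.min(0).round(),q.max(0).round())
s=camera("side"); b=cv2.resize(s[80:260,190:370],None,fx=3,fy=3,interpolation=cv2.INTER_CUBIC)
cv2.imwrite("pics/s9.png",b[:,:,::-1])
E
```

```text
t 42.4 pos [0.4445 0.1717 0.2546] F [ 0.6 -1.1  0.2] w 44.8 gf 0.0 toolx yaw -9.1 tilt [-0.08 -0.02]
0 [235. -18.] [284.  37.]
2 [240.  75.] [287. 124.]
4 [245. 156.] [289. 200.]
1 [320. -11.] [357.  30.]
3 [320.  81.] [354. 117.]
```

View pics/w9.png

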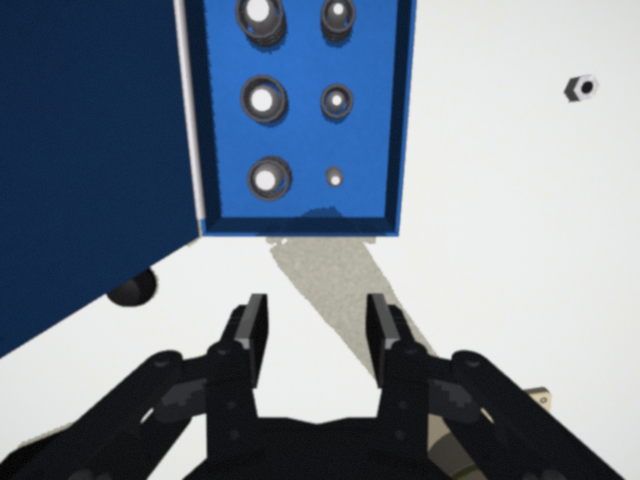

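View pics/s9.png

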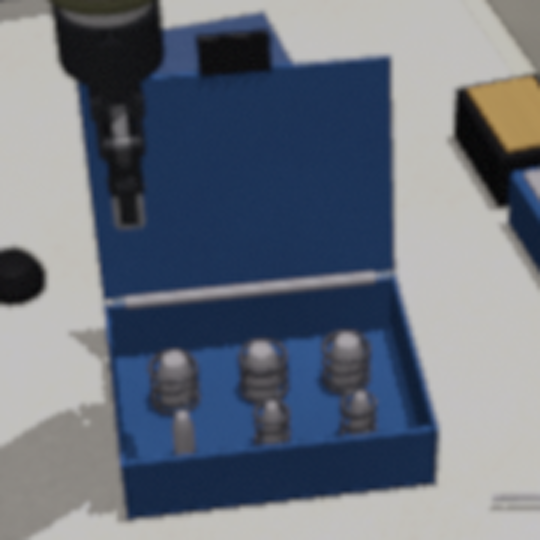

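All five springs sit round their rods, down on the floor. In the wrist view they're at (258,12), (262,100), (268,178), (338,15) and (337,100), and the side view agrees. Now the lid: I'll get its angle and work out the waypoints for pushing it from behind with shut fingers.

```bash
cat >> h.py <<'E'
TH=np.radians(-9.05); C=np.array([.5475,.172]); RC=np.array([[np.cos(TH),-np.sin(TH)],[np.sin(TH),np.cos(TH)]])
def W(x,y,z): return [*(C+RC@[x,y]),z]
E
python3 - <<'E'
from h import *
p=camera_params("top")
for uv in ([210,184],[191.7,279.3]):   # lid free-edge corners
    for t in (1.7,1.75,1.8,1.85,1.9,1.95):
        X=cast(p,uv,.066+.2*np.sin(t))[0][:2]; c=RC.T@(X-C); print(t,c.round(3),"model y",round(.1-.2*np.cos(t),3))
go(W(0,.235,.34),W(0,.235,.256))
E
```

```text
1.7 [0.128 0.142] model y 0.126
1.75 [0.128 0.143] model y 0.136
1.8 [0.129 0.143] model y 0.145
1.85 [0.13  0.144] model y 0.155
1.9 [0.13  0.145] model y 0.165
1.95 [0.131 0.146] model y 0.174
1.7 [-0.129  0.143] model y 0.126
1.75 [-0.129  0.143] model y 0.136
1.8 [-0.129  0.144] model y 0.145
1.85 [-0.129  0.144] model y 0.155
1.9 [-0.129  0.145] model y 0.165
1.95 [-0.128  0.146] model y 0.174
t 42.5 pos [0.4442 0.1719 0.2545] F [-0.1 -0.4 -0.9] w 44.3 gf 0.0 toolx yaw -9.1 tilt [-0.12 -0.01]
  to [0.5845 0.4041 0.34  ] units [ 2.54 -6.28 -2.15]
  to [0.5845 0.4041 0.256 ] units [ 2.55 -6.29 -0.05]
```

Request:
carry_out:
  commands:
    - [[0,0,-0.3,0,0,0],[0,0,-0.5,0,0,0],[0,0,-0.6,0,0,0],[0,0,-0.5,0,0,0],[0,0,-0.25,0,0,0],[0.1,-0.3,0,0,0,0],[0.25,-0.62,0,0,0,0],[0.25,-0.62,0,0,0,0],[0.25,-0.62,0,0,0,0],[0.25,-0.62,0,0,0,0],[0.25,-0.62,0,0,0,0],[0.25,-0.62,0,0,0,0],[0.25,-0.62,0,0,0,0],[0.25,-0.62,0,0,0,0],[0.25,-0.62,0,0,0,0],[0.19,-0.4,0,0,0,0],[0,0,0,0,0,0],[0,0,0,0,0,0],[0,0,0,0,0,0],[0,0,0,0,0,0]]
  hand: 1

```text
clock: 44.15
position: [0.584, 0.4038, 0.3421]
ee_rot: [0.997, -0.079, 0.0, 0.0]
ft_force: [0.5, 0.1, -0.9]
grip_width: 0.002
grasp_force: 0.0
```

```bash
python3 - <<'E'
from h import *
go(W(0,.235,.256)); print(get_obs()["joint_pos"].round(2))
E
```

```text
t 44.1 pos [0.584  0.4038 0.3421] F [ 0.5  0.1 -0.9] w 0.2 gf 0.0 toolx yaw -9.1 tilt [ 0.03 -0.02]
  to [0.5845 0.4041 0.256 ] units [ 0.01 -0.01  2.15]
[-0.33  0.58 -0.62  0.96  0.33  1.69 -2.56]
```

Request:
carry_out:
  commands:
    - [[0,0,0,0,0,-0.75],[0,0,0,0,0,-0.75],[0,0,0.3,0,0,0],[0,0,0.5,0,0,0],[0,0,0.6,0,0,0],[0,0,0.5,0,0,0],[0,0,0.25,0,0,0],[0,0,0,0,0,0],[0,0,0,0,0,0]]

```text
clock: 44.9
position: [0.5842, 0.4041, 0.2566]
ee_rot: [1.0, -0.001, 0.0, 0.0]
ft_force: [0.3, -0.1, 1.2]
grip_width: 0.0
grasp_force: 0.0
```

```bash
python3 - <<'E'
from h import *
go(W(0,.1215,.256),W(0,.052,.2456),W(0,.002,.219)); print(get_obs()["joint_pos"].round(2))
E
```

```text
t 44.9 pos [0.5842 0.4041 0.2566] F [ 0.3 -0.1  1.2] w 0.0 gf 0.0 toolx yaw -0.1 tilt [ 0.03 -0.  ]
  to [0.5666 0.292  0.256 ] units [-0.44  2.8   0.01]
  to [0.5557 0.2234 0.2456] units [-0.71  4.52  0.27]
  to [0.5478 0.174  0.219 ] units [-0.9   5.75  0.94]
[-0.28  0.59 -0.65  1.13  0.35  1.53 -2.43]
```

Request:
carry_out:
  commands:
    - [[-0.03,0.2,0,0,0,0],[-0.03,0.2,0,0,0,0],[-0.03,0.2,0,0,0,0],[-0.03,0.2,0,0,0,0],[-0.03,0.2,0,0,0,0],[-0.03,0.2,0,0,0,0],[-0.03,0.2,0,0,0,0],[-0.03,0.2,0,0,0,0],[-0.03,0.2,0,0,0,0],[-0.03,0.2,0,0,0,0],[-0.03,0.2,0,0,0,0],[-0.03,0.2,0,0,0,0],[-0.03,0.2,0,0,0,0],[-0.03,0.2,0,0,0,0]]

```text
clock: 46.07
position: [0.567, 0.2934, 0.2578]
ee_rot: [1.0, 0.0, 0.001, -0.001]
ft_force: [-1.6, 3.8, 14.0]
grip_width: -0.002
grasp_force: 7.8
```

Request:
carry_out:
  commands:
    - [[-0.03,0.17,0.03,0,0,0],[-0.03,0.17,0.03,0,0,0],[-0.03,0.17,0.03,0,0,0],[-0.03,0.17,0.03,0,0,0],[-0.03,0.17,0.03,0,0,0],[-0.03,0.17,0.03,0,0,0],[-0.03,0.17,0.03,0,0,0],[-0.03,0.17,0.03,0,0,0],[-0.03,0.17,0.03,0,0,0],[0,0.17,0,0,0,0]]

```text
clock: 46.9
position: [0.5557, 0.224, 0.2443]
ee_rot: [1.0, -0.0, -0.0, 0.0]
ft_force: [0.0, 2.0, -0.9]
grip_width: -0.002
grasp_force: 0.9
```

```bash
python3 - <<'E'
from h import *
go(W(0,.002,.219),W(0,-.038,.179),W(0,-.065,.129),W(0,-.0755,.075)); print(get_obs()["joint_pos"].round(2))
E
```

```text
t 46.9 pos [0.5557 0.224  0.2443] F [ 0.   2.  -0.9] w -0.2 gf 0.9 toolx yaw -0.0 tilt [-0.05 -0.01]
  to [0.5478 0.174  0.219 ] units [-0.2   1.25  0.63]
  to [0.5415 0.1345 0.179 ] units [-0.35  2.24  1.63]
  to [0.5373 0.1078 0.129 ] units [-0.46  2.91  2.88]
  to [0.5356 0.0974 0.075 ] units [-0.5   3.16  4.23]
[ 0.06  0.34 -0.66  1.49  0.21  1.39 -2.18]
```

Request:
carry_out:
  commands:
    - [[-0.03,0.16,0.08,0,0,0],[-0.03,0.16,0.08,0,0,0],[-0.03,0.16,0.08,0,0,0],[-0.03,0.16,0.08,0,0,0],[-0.02,0.16,0.08,0,0,0],[-0.02,0.15,0.08,0,0,0],[-0.02,0.15,0.08,0,0,0],[-0.02,0.15,0.08,0,0,0],[-0.02,0.13,0.13,0,0,0],[-0.02,0.13,0.13,0,0,0],[-0.02,0.13,0.13,0,0,0],[-0.02,0.13,0.13,0,0,0],[-0.02,0.12,0.13,0,0,0],[-0.02,0.12,0.13,0,0,0],[-0.02,0.12,0.13,0,0,0],[-0.02,0.11,0.13,0,0,0]]

```text
clock: 48.23
position: [0.5418, 0.1347, 0.1771]
ee_rot: [1.0, -0.0, 0.0, -0.0]
ft_force: [1.2, 1.0, 0.3]
grip_width: -0.0
grasp_force: 0.6
```

```bash
python3 - <<'E'
from h import *
go(W(0,-.065,.129),W(0,-.0755,.075)); print(get_obs()["joint_pos"].round(2))
E
```

```text
t 48.2 pos [0.5418 0.1347 0.1771] F [1.2 1.  0.3] w -0.0 gf 0.6 toolx yaw -0.0 tilt [0.01 0.  ]
  to [0.5373 0.1078 0.129 ] units [-0.11  0.67  1.2 ]
  to [0.5356 0.0974 0.075 ] units [-0.15  0.93  2.55]
[ 0.21  0.28 -0.63  1.69  0.18  1.23 -2.03]
```

Request:
carry_out:
  commands:
    - [[-0.01,0.09,0.15,0,0,0],[-0.01,0.09,0.15,0,0,0],[-0.01,0.09,0.15,0,0,0],[-0.01,0.08,0.15,0,0,0],[-0.01,0.08,0.15,0,0,0],[-0.02,0.08,0.15,0,0,0],[-0.02,0.08,0.15,0,0,0],[-0.02,0.08,0.15,0,0,0],[0,0.05,0.15,0,0,0],[0,0.05,0.15,0,0,0],[0,0.04,0.15,0,0,0],[0,0.04,0.15,0,0,0],[0,0.03,0.15,0,0,0],[0,0.02,0.15,0,0,0],[0,0.02,0.15,0,0,0],[0,0,0.15,0,0,0],[0,0,0,0,0,0]]

```text
clock: 49.65
position: [0.5369, 0.0981, 0.0803]
ee_rot: [1.0, -0.0, -0.001, 0.0]
ft_force: [-1.4, -0.7, -0.1]
grip_width: -0.002
grasp_force: 0.0
```

```bash
python3 - <<'E'
from h import *
go(W(0,-.0755,.073))
E
```

```text
t 49.6 pos [0.5369 0.0981 0.0803] F [-1.4 -0.7 -0.1] w -0.2 gf 0.0 toolx yaw -0.0 tilt [-0.08 -0.01]
  to [0.5356 0.0974 0.073 ] units [-0.03  0.02  0.18]
```

Request:
carry_out:
  commands:
    - [[0,0,0.06,0,0,0],[0,0,0.06,0,0,0],[0,0,0.06,0,0,0],[0,0,0.03,0,0,0],[0,0,0.03,0,0,0],[0,0,0,0,0,0]]

```text
clock: 50.15
position: [0.5376, 0.0983, 0.0731]
ee_rot: [1.0, -0.0, 0.0, 0.0]
ft_force: [-4.1, -0.9, 11.6]
grip_width: -0.003
grasp_force: 5.5
```

```bash
python3 - <<'E'
from h import *
go()
s=camera("side"); cv2.imwrite("pics/s10.png",cv2.resize(s[80:260,190:370],None,fx=3,fy=3,interpolation=cv2.INTER_CUBIC)[:,:,::-1])
E
```

```text
t 50.1 pos [0.5376 0.0983 0.0731] F [-4.1 -0.9 11.6] w -0.2 gf 5.5 toolx yaw -0.0 tilt [ 0.03 -0.03]
```

View pics/s10.png

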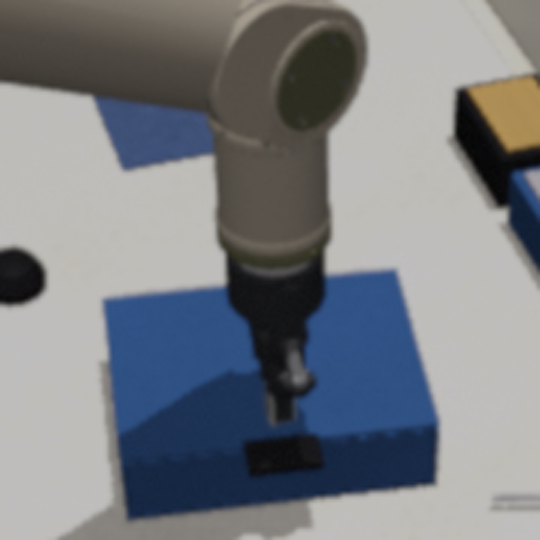

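The lid lies flat on the box with the tab at (285,453). The fingertips stop at z = 0.073 m, the height of its top face when shut. I'll press a touch more and back away.

Request:
carry_out:
  commands:
    - [[0,0,0.02,0,0,0],[0,0,0.02,0,0,0],[0,0,0,0,0,0],[0,0,0,0,0,0],[0,0,-0.1,0,0,0],[0,0,-0.2,0,0,0],[0,0,-0.4,0,0,0],[0,0,-0.6,0,0,0],[0,0,-0.6,0,0,0],[0,0,-0.6,0,0,0],[0,0,-0.3,0,0,0],[0,0.5,0,0,0,0],[0,0.6,0,0,0,0],[0,0.6,0,0,0,0],[0,0.6,0,0,0,0],[0,0.6,0,0,0,0],[0,0.3,0,0,0,0],[0,0,0,0,0,0],[0,0,0,0,0,0]]

```text
clock: 51.78
position: [0.5373, -0.0293, 0.1823]
ee_rot: [1.0, -0.001, -0.0, -0.0]
ft_force: [-0.3, 0.6, 0.1]
grip_width: -0.002
grasp_force: 0.0
```

```bash
python3 - <<'E'
from h import *
go()
p=camera_params("side"); im=camera("side")
# tab blob (black) vs prediction for shut lid
for z in (.069,.075,.085): print(z,proj(p,[W(0,.1-.217,z)])[0].round(1))
m=dark(im,45,(255,215,310,250)); n,l,st,c=cv2.connectedComponentsWithStats(m)
print([(c[i]+[255,215]).round(1).tolist()+st[i,2:].tolist() for i in range(1,n) if st[i,4]>20])
print(hand_in())
E
```

```text
t 51.8 pos [ 0.5373 -0.0293  0.1823] F [-0.3  0.6  0.1] w -0.2 gf 0.0 toolx yaw -0.1 tilt [-0.01  0.03]
0.069 [284.8 232.6]
0.075 [284.8 230.8]
0.085 [284.7 227.8]
[[300.3, 218.3, 7, 8, 47], [282.1, 236.5, 55, 24, 1017]]
the job is handed in; nothing more can be done
None
```

I threaded all five springs present (three wide, two narrow) fully down over matching rods, then shut the lid and handed the job in at about 52 s; a side view and fingertip contact at z = 0.073 m showed the lid flat, but no judging result came back.

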